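# Hold a sample tube level over the light panel

### The arm

A 6-joint arm with a two-finger parallel gripper is mounted at the origin on the work surface. World frame = base frame: x ahead of the robot, y to its left, z up, the work surface at z = 0. Lengths are in m, angles in rad, forces in N, time in s.
With the tool pointing down it reaches from about 0.35 to 0.775 m from the base axis. Payload 7.3 kg.
Tool frame: the origin (TCP) lies between the finger pads; the fingertips stand 14 mm ahead of it and the grasp point (between the pads) lies 5 mm behind it; z points along the fingers, y is the line along which they close (so a half turn about z gives the same grasp; the last joint's range is limited). The gripper opens to 92 mm and grips with 3 to 60 N. Pads are 19 mm wide; open, the fingers measure 130 mm over their backs; the gripper's body (75 mm by 190 mm) begins 47 mm behind the grasp point.
Start: joints at [1.183, 0.342, 1.524, -0, 1.275, -0.146], TCP at [0.126, 0.51, 0.241] pointing down, gripper open.
Joint ranges: [-2.53, 2.53], [-0.77, 2.02], [0.04, 2.7], [-1, 4.14], [0.28, 2.66], [-3.11, 3.11]. Speed limits (rad/s): [2.57, 2.57, 3.14, 3.14, 3.14, 3.14].

### API

Orientations are given as [roll, pitch, yaw] about the fixed x, y, z axes, in that order (R = Rz(yaw) Ry(pitch) Rx(roll)).
In Python, from cell import robot, eyes gives the robot as it stands. The module is installed in compiled form; this text tells all that it offers.
- The arm moves only by the shell command python3 -m handwheel 'ROWS' [FORCE]. ROWS is JSON, one flat list of numbers, 5 for each row, row after row: the shift along the world's x, y, z in mm, then the turn about the world's z in rad, then the opening, from 0 (shut) to 1 (fully open). In form: [x, y, z, spin, jaw, x, y, z, spin, jaw, ...]. A call has 1 to 8 rows; each row shifts and turns the commanded pose from where the row before left it; what a row does not reach is not made up. A row lasts 1/10 s, in which the tool goes at most 50 mm and 8.59 degrees, less where a joint would pass 70% of its speed; a pose out of reach is approached as far as the arm can. A call with a gripper value outside its range is refused whole. The fingers move at their own pace and stop on an object; FORCE is the grip in N (left out, the last holds). Time passes only in rows, so rows that do not move let the fingers close. It gives the time, the measured TCP pose, the force, the opening and the grip force at its end, in the units of the state.
- robot.observe(): the state, without advancing time (a new reading comes with each control period).
- eyes.read_camera(name): name is "side" or "top"; returns (picture, depth): 400x640x3 uint8, blue, green, red; 400x640 float32, m along the optical axis (not along the pixel's ray), 0 where there is no reading.
- eyes.calibration(name): a dict with "fx", "fy", "cx", "cy" (pixels), "dist_coeffs" ([k1, k2, p1, p2, k3] as OpenCV has them; the pictures are not rectified), "world_to_cam" (4x4, takes a point from world to camera coordinates). Camera axes: x right, y down, z forward; pixel columns grow to the right and rows downward; lengths in m; the calibration is good to about 2 mm. A picture is of the moment at which its call begins. calibration takes no time and is no camera call.
- robot.hand_in(): hands the job in; it is judged then, once.
The state is a dict: "time": time; "qpos": joint angles; "qvel": joint speeds; "joint_efforts": joint torques, N m; "tool_pos": TCP position; "tool_rot": TCP orientation; "contact_force": force on the tool from outside, world axes, zero at the start; "torque": the same for the moment, N m; "opening": finger opening in m; "grip_force": force on a finger pad.
Only numpy, scipy, OpenCV 4.12 (cv2) and the standard library are available. Lean on these libraries where they do the work, as an engineer would, in place of code of your own. Each camera call takes 0.05 s, during which the arm holds its last target. There are 200 camera calls.

### The job

Draw the red-stoppered tube straight up out of the rack, then turn it over onto its side and hold it level, 10 to 30 cm above the middle of the flat light panel, so that its wall can be checked for cracks against the light. Finish while still holding it there in the gripper; the tube must not touch the panel, and the other tubes, the bottle, jar and beaker must be left undisturbed.

Things in the scene. Friction and masses are not known exactly. Their poses are not given: they have to be found in the camera images.
- tube_red: closed empty clear tube, 112 long, 16 in diameter, about 25 g, with a paper label and a bright red stopper, 20 in diameter, on its top 24 (88 to 112 above the foot). Stands upright and loose (1 mm play all round) in one of the rack's holes, its foot 8 above the work surface, its top 55 above the rack. Origin at the centre of its foot, z along the tube towards the stopper
- tube_red_mid (a point): middle of the red-stoppered tube's length, on its axis, 56 from the foot; axes as the tube's
- rack: ivory plastic rack, fixed to the table, 64 (x) by 236 (y) by 65 high, with one row of four 18 holes along its y axis, at -82.5, -27.5, 27.5 and 82.5 from its centre. The tubes stand on its floor, 8 above the table, guided by plates at 26 to 34 and 57 to 65 high. Origin at the centre of its underside, x across the row, z up
- panel: flat light panel with a dark grey metal rim and glowing white face, fixed to the table, 170 (x) by 210 (y) by 13.5 high. Origin at the centre of its underside, z up
- panel_middle (a point): middle of the light panel's white face, 13.5 above the work surface, axes as the panel's
- tube_yellow: same tube with a yellow stopper, standing in another hole of the rack; leave it alone. Origin at the centre of its foot, z towards the stopper
- tube_green: same tube with a green stopper, standing in another hole of the rack; leave it alone. Origin at the centre of its foot, z towards the stopper
- tube_blue: same tube with a blue stopper, standing in another hole of the rack; leave it alone. Origin at the centre of its foot, z towards the stopper
- reagent_bottle: white plastic bottle, 60 in diameter, 130 high, standing beyond the rack and panel; bystander. Origin at the centre of its underside
- stain_jar: amber jar with black cap, 54 in diameter, 65 high, to one side nearer the robot; bystander. Origin at the centre of its underside
- beaker: pale open beaker, 68 in diameter, 85 high, to one side nearer the robot; bystander. Origin at the centre of its underside

How it is judged:
On the way:
1. the red-stoppered tube has been drawn out of the rack: its foot above the rack's top, still upright within 23 degrees, in the fingers (z of tube_red in the frame of rack above 0.07 m and angle between tube_red's own z axis and vertical below 0.4 rad and contact force between tube_red and rack below 0.05 N and contact force between tube_red and the fingers above 0.5 N), for 0.1 s.
At the end, for the whole second after the job is handed in: the red-stoppered tube is held still in the fingers, lying level within 25 degrees (either end may be the lower), its middle 90 to 310 mm above the light panel's face and within 50 mm sideways of the panel's middle, touching neither rack nor panel (angle between tube_red's own z axis and vertical between 1.134 and 2.007 rad and z of tube_red_mid in the frame of panel_middle between 0.09 and 0.31 m and horizontal distance between tube_red_mid and panel_middle below 0.05 m and contact force between tube_red and the fingers above 0.5 N and contact force between tube_red and rack below 0.05 N and contact force between tube_red and panel below 0.05 N and linear speed of tube_red below 0.03 m/s); the arm keeps its last pose, push and grip.
It fails at once if the red-stoppered tube touches the light panel (contact force between tube_red and panel above 0.5 N).
It fails at once if another tube is drawn out, shifted by more than 15 mm or tipped (distance of any of tube_yellow, tube_green, tube_blue from where it was at the start of the episode above 0.015 m or angle between any of tube_yellow, tube_green, tube_blue's own z axis and vertical above 0.35 rad).
It fails at once if the bottle, jar or beaker is shifted by more than 25 mm (distance of any of reagent_bottle, stain_jar, beaker from where it was at the start of the episode above 0.025 m).
It also fails if it takes over 35 s, if anything falls off the work surface, if the arm or the gripper's body presses on something with over 40 N, if the wrist force passes 120 N, or if a joint passes its speed limit or range.

## Working session

There is one attempt and no reset: what is moved stays moved. The work goes in short steps, Python scripts to look and compute and a shell command to move; the robot and the scene stay as the last step left them, time stands still between calls to the robot, and variables do not carry over. Pictures are saved under pics/ and viewed, at most 10 in all, crops included, and the job is handed in when it is done.

```bash
mkdir -p pics
cat > h.py <<'E'
import numpy as np, cv2
from cell import robot, eyes
def cam(n):
    c=eyes.calibration(n); K=np.array([[c['fx'],0,c['cx']],[0,c['fy'],c['cy']],[0,0,1]]); return K,np.array(c['dist_coeffs']),np.array(c['world_to_cam'])
def plane(n,uv,z):
    K,d,T=cam(n); p=cv2.undistortPoints(np.array(uv,float).reshape(-1,1,2),K,d)[:,0]
    R=T[:3,:3]; o=-R.T@T[:3,3]; r=np.c_[p,np.ones(len(p))]@R
    return o+r*((z-o[2])/r[:,2])[:,None]
def cloud(n,dep):
    v,u=np.mgrid[:400,:640]; K,d,T=cam(n)
    p=cv2.undistortPoints(np.c_[u.ravel(),v.ravel()].astype(float).reshape(-1,1,2),K,d)[:,0]
    X=np.c_[p,np.ones(len(p))]*dep.reshape(-1,1)
    return ((X-T[:3,3])@T[:3,:3]).reshape(400,640,3)
E
python3 - <<'E'
from h import *
for n in('top','side'):
    p,d=eyes.read_camera(n); cv2.imwrite(f'pics/{n}0.png',p); np.save(f'{n}0.npy',d)
    K,_,T=cam(n); print(n,-T[:3,:3].T@T[:3,3],(d>0).mean())
print(robot.observe())
E
```

```text
top [0.48349684 0.00419723 1.01498394] 0.9960703125
side [ 0.46072942 -0.68853008  0.49486137] 0.99599609375
{'time': 0.1, 'qpos': array([ 1.18298438e+00,  3.42618730e-01,  1.52491238e+00,  1.27983936e-05,
        1.27540385e+00, -1.46007159e-01]), 'qvel': array([ 1.85465331e-03, -1.49330702e-03, -3.47470774e-03,  7.72171415e-04,
        2.25960016e-03,  2.58656904e-05]), 'joint_efforts': array([ 2.83793910e-03, -4.32005811e+01, -2.44694871e+01,  7.19965110e-02,
        5.26851055e-02, -7.25234759e-05]), 'tool_pos': array([0.12556193, 0.50941229, 0.24013544]), 'tool_rot': array([-3.14026641e+00, -2.07399843e-04,  2.89978399e+00]), 'contact_force': array([-0.49480452,  0.77629158, -0.20255955]), 'torque': array([-0.01057417,  0.06440547, -0.09296175]), 'grip_force': 0.0, 'opening': 0.09154785758389054}
```

View pics/top0.png

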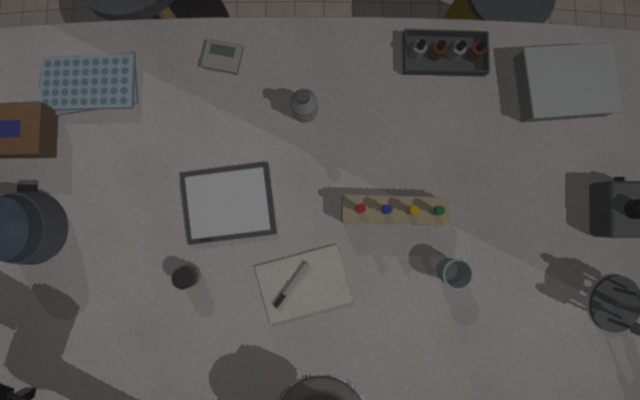

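View pics/side0.png

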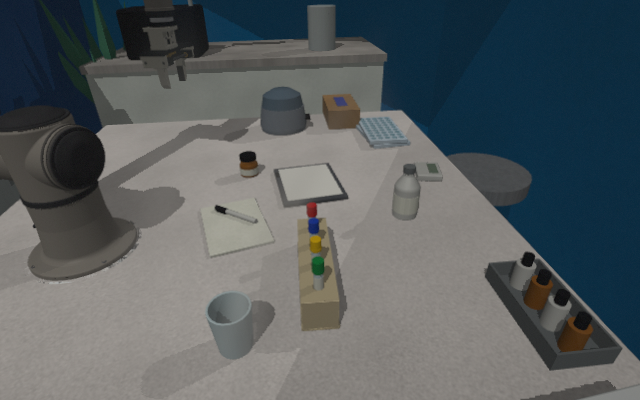

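Top view: red stopper at (360,208) at the panel-side end of the rack, then blue, yellow and green. The panel centre is near (228,202), the jar at (185,276), the beaker at (455,272) and the bottle at (304,105). The side view agrees.

Run:
```python
from h import *
im={n:cv2.imread(f'pics/{n}0.png') for n in('top','side')}
cl=cloud('top',np.load('top0.npy'))
hsv={n:cv2.cvtColor(im[n],cv2.COLOR_BGR2HSV) for n in im}
def blob(n,m,box):
    u0,v0,u1,v1=box; k=np.zeros_like(m); k[v0:v1,u0:u1]=m[v0:v1,u0:u1]
    v,u=np.nonzero(k); return np.array([u.mean(),v.mean()]),len(u),k
H=hsv['top'];
rng={'red':[(0,8),(172,180)],'blue':[(105,130)],'yellow':[(20,32)],'green':[(50,85)]}
def mk(H,c,s): return sum(cv2.inRange(H,(a,s,60),(b,255,255)) for a,b in rng[c])>0
for c in rng:
    uv,n,k=blob('top',mk(H,c,150),(340,190,455,230))
    us,ns,ks=blob('side',mk(hsv['side'],c,150),(290,190,345,280))
    print(c,uv,n,plane('top',[uv],.118)[0].round(4),'depth z',np.median(cl[k>0],0).round(3),'| side',us,ns,plane('side',[us],.108)[0].round(4))
# panel
g=(H[...,2]>150)&(H[...,1]<40); uv,n,k=blob('top',g,(180,160,280,245))
r=cv2.minAreaRect(cv2.findContours(k.astype(np.uint8),0,2)[0][0]); c=max(cv2.findContours(k.astype(np.uint8),0,2)[0],key=cv2.contourArea);r=cv2.minAreaRect(c)
P=plane('top',cv2.boxPoints(r),.0135); print('panel',P.round(4),P.mean(0),np.linalg.norm(np.diff(P,axis=0),axis=1))
# rack: depth heights
hm=(abs(cl[...,2]-.065)<.008); uv,n,k=blob('top',hm,(320,180,470,240))
r=cv2.minAreaRect(np.argwhere(k)[:,::-1].astype(np.float32)); P=plane('top',cv2.boxPoints(r),.065); print('rack',P.round(4),P.mean(0),np.linalg.norm(np.diff(P,axis=0),axis=1))
for nm,b,z in(('bottle',(285,80,325,125),.1),('jar',(165,255,205,295),.05),('beaker',(430,250,480,295),.06)):
    u0,v0,u1,v1=b; Q=cl[v0:v1,u0:u1].reshape(-1,3);Q=Q[Q[:,2]>.03]; print(nm,Q.min(0).round(3),Q.max(0).round(3))
```

```text
red [360.55769231 207.96153846] 52 [ 0.4978 -0.0804  0.118 ] depth z [ 0.498 -0.08   0.119] | side [311.60550459 209.42201835] 109 [ 0.4997 -0.0808  0.108 ]
blue [387.19354839 208.67741935] 31 [ 0.4965 -0.1356  0.118 ] depth z [ 0.496 -0.135  0.12 ] | side [313.1627907 225.3875969] 129 [ 0.4981 -0.1354  0.108 ]
yellow [413.38461538 209.29230769] 65 [ 0.4954 -0.1901  0.118 ] depth z [ 0.496 -0.19   0.118] | side [315.16763006 243.87861272] 173 [ 0.4969 -0.1905  0.108 ]
green [nan nan] 0 [nan nan nan] depth z [nan nan nan] | side [317.59281437 265.31137725] 167 [ 0.4958 -0.2454  0.108 ]<stdin>:7: RuntimeWarning: Mean of empty slice.
  ret = ret.dtype.type(ret / rcount)
  return _methods._mean(a, axis=axis, dtype=dtype,
  ret = um.true_divide(
Traceback (most recent call last):
IndexError: tuple index out of range
```

```bash
python3 - 2>/dev/null <<'E'
from h import *
im=cv2.imread('pics/top0.png'); H=cv2.cvtColor(im,cv2.COLOR_BGR2HSV)
cl=cloud('top',np.load('top0.npy'))
print(im[200,228],im[240,205],im[150,228])
k=np.zeros((400,640),np.uint8); k[155:250,172:285]=(im.max(2)<85)[155:250,172:285]
c=max(cv2.findContours(k,0,2)[0],key=cv2.contourArea); r=cv2.minAreaRect(c); P=plane('top',cv2.boxPoints(r),.0135)
print('panel',P.round(3),P.mean(0).round(4),np.linalg.norm(np.diff(P,axis=0),axis=1).round(3))
for nm,b in(('bottle',(285,80,325,125)),('jar',(165,255,205,295)),('beaker',(430,250,480,295)),('rack',(330,185,465,235))):
    u0,v0,u1,v1=b; Q=cl[v0:v1,u0:u1].reshape(-1,3);Q=Q[Q[:,2]>.03]; print(nm,Q.min(0).round(3),Q.max(0).round(3))
E
python3 -m handwheel '[20,-50,0,-0.15,1, 20,-45,0,-0.15,1, 25,-40,0,-0.15,1, 30,-40,0,-0.15,1, 30,-40,0,-0.15,1, 30,-40,0,-0.15,1, 30,-40,0,-0.15,1, 30,-40,0,-0.15,1]' 20
```

```text
[120 121 119] [42 42 43] [107 108 113]
panel [[0.583 0.336 0.014]
 [0.609 0.124 0.014]
 [0.439 0.102 0.014]
 [0.412 0.312 0.014]] [0.5107 0.2185 0.0135] [0.213 0.171 0.212]
bottle [0.483 0.004 0.03 ] [0.758 0.07  1.015]
jar [0.317 0.004 0.03 ] [0.483 0.333 1.015]
beaker [ 0.324 -0.328  0.03 ] [0.483 0.004 1.015]
rack [ 0.464 -0.282  0.031] [0.529 0.004 1.015]
time: 0.9
tool_pos: [0.3399, 0.1765, 0.2407]
tool_rot: [3.141, -0.0, 1.694]
contact_force: [1.3, 0.3, -0.5]
opening: 0.0918
grip_force: 0.0
```

```bash
python3 -m handwheel '[23,-37,0,-0.07,1, 23,-37,0,-0.077,1, 23,-37,0,0,1, 23,-37,0,0,1, 23,-37,0,0,1, 23,-37,0,0,1, 20,-35,0,0,1, 0,0,-20,0,1]'; python3 -m handwheel '[0,0,-40,0,1,0,0,-30,0,1,0,0,0,0,1]'
```

```text
time: 1.7
tool_pos: [0.5005, -0.0832, 0.2218]
tool_rot: [3.136, 0.003, 1.549]
contact_force: [-0.4, -0.1, 0.1]
opening: 0.0916
grip_force: 0.0
time: 2.0
tool_pos: [0.4945, -0.078, 0.1469]
tool_rot: [-3.133, -0.003, 1.552]
contact_force: [-0.4, -0.7, 0.3]
opening: 0.0917
grip_force: 0.0
```

```bash
python3 -m handwheel '[0,0,-20,0,1,0,0,-20,0,1,0,0,0,0,1,0,0,0,0,1]'
```

```text
time: 2.4
tool_pos: [0.4979, -0.0788, 0.112]
tool_rot: [3.14, 0.0, 1.553]
contact_force: [0.9, 0.0, 0.9]
opening: 0.0919
grip_force: 0.0
```

```bash
python3 -m handwheel '[0.5,-1.5,-9,0,1,0,0,0,0,0.5,0,0,0,0,0,0,0,0,0,0,0,0,0,0,0,0,0,0,0,0,0,0,0,0,0]' 20;  python3 -m handwheel '[0,0,0,0,0]'
```

```text
time: 3.1
tool_pos: [0.4978, -0.0802, 0.1018]
tool_rot: [3.141, 0.0, 1.553]
contact_force: [0.2, -0.1, -0.5]
opening: 0.0484
grip_force: 0.0
time: 3.2
tool_pos: [0.4978, -0.0802, 0.1018]
tool_rot: [3.141, 0.0, 1.553]
contact_force: [0.5, -0.0, -0.8]
opening: 0.0405
grip_force: 0.0
```

```bash
python3 -m handwheel '[0,0,0,0,0,0,0,0,0,0,0,0,0,0,0,0,0,0,0,0,0,0,0,0,0,0,0,0,0,0]'; python3 -m handwheel '[0,0,10,0,0,0,0,20,0,0,0,0,30,0,0,0,0,30,0,0,0,0,20,0,0,0,0,0,0,0,0,0,0,0,0]'
python3 - <<'E'
from h import *
p,d=eyes.read_camera('side'); cv2.imwrite('pics/s1.png',cv2.resize(p[60:340,200:450],None,fx=2,fy=2))
E
```

```text
time: 3.8
tool_pos: [0.4978, -0.0802, 0.1017]
tool_rot: [3.141, 0.0, 1.553]
contact_force: [0.6, 0.1, -0.0]
opening: 0.0198
grip_force: 20.0
time: 4.5
tool_pos: [0.4975, -0.0801, 0.2119]
tool_rot: [3.141, 0.0, 1.553]
contact_force: [-0.4, -0.1, -0.3]
opening: 0.0195
grip_force: 20.0
```

View pics/s1.png

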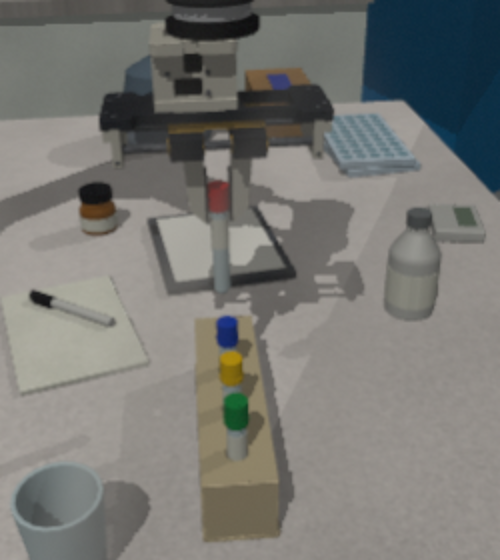

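The tube is out and hanging vertically with its foot about 50 mm above the rack. The arm can't tilt the tool, so I'll pivot the tube in the fingers. I'll hang it off the rack's free end, facing the panel, and lean it against the fixed end edge.

```bash
python3 -m handwheel '[0,30,0,0,0,0,30,0,0,0,0,0,0,0,0,0,0,-30,0,0,0,0,-30,0,0,0,0,-33,0,0,0,0,0,0,0]' 10; python3 -m handwheel '[0,-10,0,0,0,0,-10,0,0,0,0,-10,0,0,0,0,-8,-2,0,0,0,-8,-2,0,0,0,0,0,0,0]'
```

```text
time: 5.25
tool_pos: [0.4944, -0.0201, 0.1144]
tool_rot: [-3.132, -0.002, 1.553]
contact_force: [-0.9, -0.1, -0.8]
opening: 0.02
grip_force: 10.0
time: 5.85
tool_pos: [0.4979, -0.0674, 0.1149]
tool_rot: [3.141, 0.0, 1.552]
contact_force: [-0.1, -0.9, 0.7]
opening: 0.0197
grip_force: 10.0
```

```bash
python3 -m handwheel '[0,-8,-5,0,0,0,-8,-6,0,0,0,-7,-6,0,0,0,-5,-6,0,0,0,0,0,0,0]'
python3 - <<'E'
from h import *
p,d=eyes.read_camera('side'); cv2.imwrite('pics/s2.png',cv2.resize(p[60:340,200:450],None,fx=2,fy=2))
E
```

```text
time: 6.35
tool_pos: [0.4973, -0.0948, 0.0906]
tool_rot: [-3.14, -0.0, 1.552]
contact_force: [-0.8, -0.2, 0.5]
opening: 0.0196
grip_force: 10.0
```

View pics/s2.png

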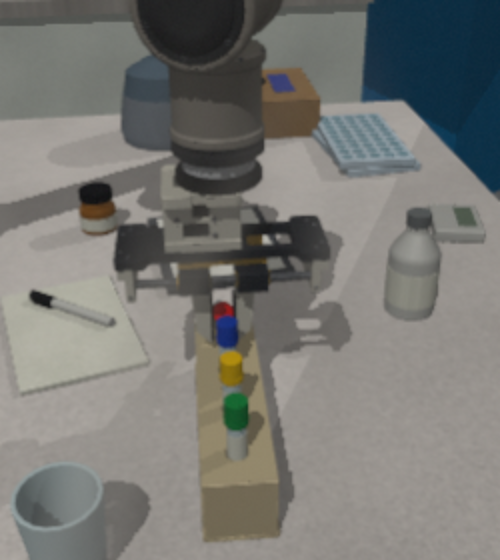

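The stopper's end now faces the side camera, so the tube is tilting and still held. I'll press a little further, tighten the grip, lift and measure the tilt.

```bash
python3 -m handwheel '[0,-4,-5,0,0,0,0,0,0,0]'; python3 -m handwheel '[0,0,0,0,0,0,0,0,0,0,0,10,20,0,0,0,10,20,0,0,0,0,30,0,0,0,0,30,0,0,0,0,0,0,0,0,0,0,0,0]' 50
python3 - <<'E'
from h import *
p,d=eyes.read_camera('side'); cv2.imwrite('pics/s3.png',cv2.resize(p[60:340,200:450],None,fx=2,fy=2)); np.save('s3.npy',d)
p,d=eyes.read_camera('top'); cv2.imwrite('pics/t3.png',p)
E
```

```text
time: 6.6
tool_pos: [0.4976, -0.0983, 0.0863]
tool_rot: [-3.141, -0.0, 1.553]
contact_force: [0.1, 0.2, 1.0]
opening: 0.0195
grip_force: 10.0
time: 7.4
tool_pos: [0.4978, -0.0782, 0.1871]
tool_rot: [3.14, 0.001, 1.553]
contact_force: [0.5, -0.6, -0.5]
opening: 0.0188
grip_force: 50.0
```

View pics/s3.png

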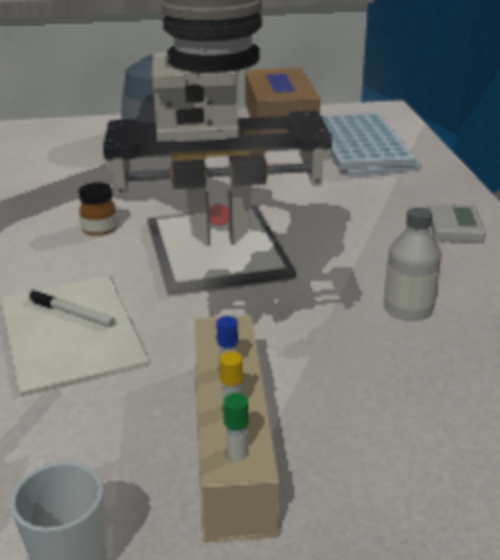

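```bash
python3 -m handwheel '[0,0,25,0,0,0,20,0,0,0,0,30,0,-0.1,0,-3,30,0,-0.1,0,-3,30,0,-0.13,0,-3,30,0,-0.13,0,-3,30,0,-0.13,0,-3,30,0,-0.13,0]'; python3 -m handwheel '[-3,30,0,-0.13,0,-3,30,0,-0.13,0,-4,20,0,-0.13,0,-4,16,0,-0.13,0,0,0,0,-0.13,0,0,0,0,-0.13,0,0,0,0,-0.05,0,0,0,0,0,0]';python3 -m handwheel '[0,0,0,0,0,0,0,0,0,0]'
python3 - <<'E'
from h import *
p,d=eyes.read_camera('side'); cv2.imwrite('pics/s4.png',cv2.resize(p[60:260,200:450],None,fx=3,fy=3)); cv2.imwrite('pics/s4f.png',p); np.save('s4.npy',d)
E
```

```text
time: 8.3
tool_pos: [0.4819, 0.1229, 0.2104]
tool_rot: [-3.14, 0.002, 0.827]
contact_force: [0.1, -0.5, -1.0]
opening: 0.0186
grip_force: 50.0
time: 9.1
tool_pos: [0.4682, 0.2177, 0.2104]
tool_rot: [3.141, 0.003, 0.003]
contact_force: [0.3, 0.1, -0.8]
opening: 0.0189
grip_force: 50.0
time: 9.3
tool_pos: [0.4686, 0.2177, 0.2112]
tool_rot: [3.141, 0.001, 0.004]
contact_force: [-0.4, 0.4, -0.7]
opening: 0.0186
grip_force: 50.0
```

View pics/s4.png

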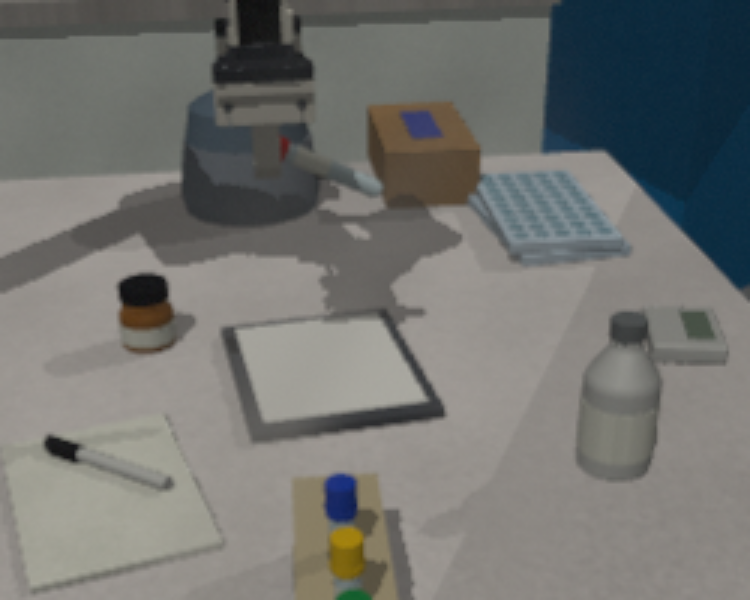

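The tube is held side-on to the camera, from the stopper at crop (288,148) to the foot at about (376,185). I'll measure its tilt in the plane y = 0.218.

Run:
```python
from h import *
K,d,T=cam('side');R=T[:3,:3];o=-R.T@T[:3,3]
uv=np.array([[200+288/3,60+148/3],[200+376/3,60+185/3]])
p=cv2.undistortPoints(uv.reshape(-1,1,2),K,d)[:,0]; r=np.c_[p,[1,1]]@R
P=o+r*((.2177-o[1])/r[:,1])[:,None]; D=P[1]-P[0]
print(P.round(4),np.degrees(np.arctan2(D[2],D[0])))
a=-D/np.linalg.norm(D); G=np.array([.4686,.2177,.216]); print('foot check len from G',np.linalg.norm(P[1]-G),'mid',(P[1]+.056*a).round(4))
cl=cloud('side',np.load('s4.npy')); Q=cl[100:130,290:330].reshape(-1,3); Q=Q[(abs(Q[:,1]-.218)<.03)&(Q[:,0]>.495)]
print(len(Q)); 
if len(Q)>9: print(Q.min(0),Q.max(0),np.degrees(np.arctan(np.polyfit(Q[:,0],Q[:,2],1)[0])))
```

```text
[[0.4879 0.2177 0.2164]
 [0.5612 0.2177 0.1806]] -25.974776719739058
foot check len from G 0.09915448078295468 mid [0.5109 0.2177 0.2052]
188
[0.49507574 0.20532907 0.17323105] [0.56249702 0.21962972 0.21799518] -25.654818392742012
```

The tilt comes out between 21 and 26°, too close to the 25° limit. I'll press the foot down on the rack top, at its free end and with the gripper outside the rack, to bring the tube nearer level.

```bash
python3 -m handwheel '[-10,-38,0,0,0,-10,-40,0,0,0,-10,-40,0,0,0,-14,-40,0,0,0,0,-40,0,0,0,0,-40,0,0,0,0,-40,0,0,0,0,0,0,0,0]'; python3 -m handwheel '[0,0,0,0,0,0,0,-35,0,0,0,0,-35,0,0,0,0,-15,0,0,0,0,0,0,0,0,0,0,0,0]'
```

```text
time: 10.15
tool_pos: [0.425, -0.0641, 0.2119]
tool_rot: [3.14, -0.001, -0.002]
contact_force: [0.2, 0.8, -0.7]
opening: 0.019
grip_force: 50.0
time: 10.75
tool_pos: [0.4251, -0.0593, 0.1272]
tool_rot: [-3.142, -0.0, 0.004]
contact_force: [0.6, -0.2, 0.3]
opening: 0.0186
grip_force: 50.0
```

```bash
python3 -m handwheel '[0,0,-15,0,0,0,0,-10,0,0,0,0,-10,0,0,0,0,-10,0,0,0,0,-6,0,0,0,0,0,0,0]' 15; python3 -m handwheel '[0,0,-6,0,0,0,0,0,0,0]'; python3 -m handwheel '[0,0,0,0,0,0,0,0,0,0,0,0,20,0,0,0,0,30,0,0,0,0,30,0,0,0,0,30,0,0,0,0,30,0,0]' 50
python3 - <<'E'
from h import *
p,d=eyes.read_camera('side'); cv2.imwrite('pics/s5.png',cv2.resize(p[100:300,200:450],None,fx=3,fy=3)); np.save('s5.npy',d)
E
```

```text
time: 11.35
tool_pos: [0.4246, -0.0601, 0.0751]
tool_rot: [-3.141, 0.001, 0.003]
contact_force: [-0.1, 0.2, 0.6]
opening: 0.0192
grip_force: 15.0
time: 11.55
tool_pos: [0.4248, -0.0602, 0.0694]
tool_rot: [3.142, -0.0, 0.003]
contact_force: [0.2, -0.1, 0.8]
opening: 0.0196
grip_force: 15.0
time: 12.25
tool_pos: [0.4244, -0.06, 0.2111]
tool_rot: [3.142, 0.0, 0.003]
contact_force: [0.3, -0.3, -1.1]
opening: 0.0187
grip_force: 50.0
```

View pics/s5.png

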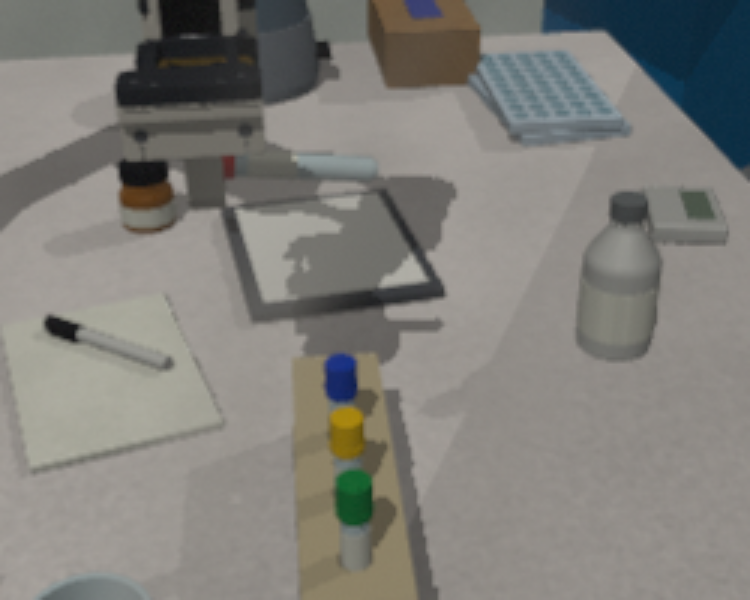

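The tube is now level, lying from crop (228,165) to (376,167), and the other tubes are still in place. I'll carry it back to the panel, where the middle of the tube should sit about 43 mm ahead of the TCP.

```bash
python3 -m handwheel '[0,30,0,0,0,5,40,0,0,0,10,40,0,0,0,10,40,0,0,0,10,40,0,0,0,9,40,0,0,0,0,30,0,0,0,0,18,0,0,0]'; python3 -m handwheel '[0,0,0,0,0,0,0,0,0,0,0,0,0,0,0,0,0,0,0,0]'
python3 - <<'E'
from h import *
p,d=eyes.read_camera('side'); cv2.imwrite('pics/s6.png',cv2.resize(p[60:260,200:450],None,fx=3,fy=3))
cl=cloud('side',d); Q=cl[80:140,285:340].reshape(-1,3); Q=Q[(abs(Q[:,1]-.218)<.03)&(Q[:,0]>.49)&(Q[:,2]>.15)]
print(len(Q),Q.min(0),Q.max(0),np.degrees(np.arctan(np.polyfit(Q[:,0],Q[:,2],1)[0])))
E
```

```text
time: 13.1
tool_pos: [0.4684, 0.2201, 0.2093]
tool_rot: [-3.141, 0.001, 0.005]
contact_force: [-0.1, -1.4, 0.1]
opening: 0.0185
grip_force: 50.0
time: 13.5
tool_pos: [0.4689, 0.2169, 0.2098]
tool_rot: [3.141, 0.0, 0.001]
contact_force: [-0.0, -0.1, 0.2]
opening: 0.0185
grip_force: 50.0
218 [0.49008029 0.20525373 0.20528856] [0.57302147 0.21723959 0.22584442] -6.511520516751998
```

View pics/s6.png

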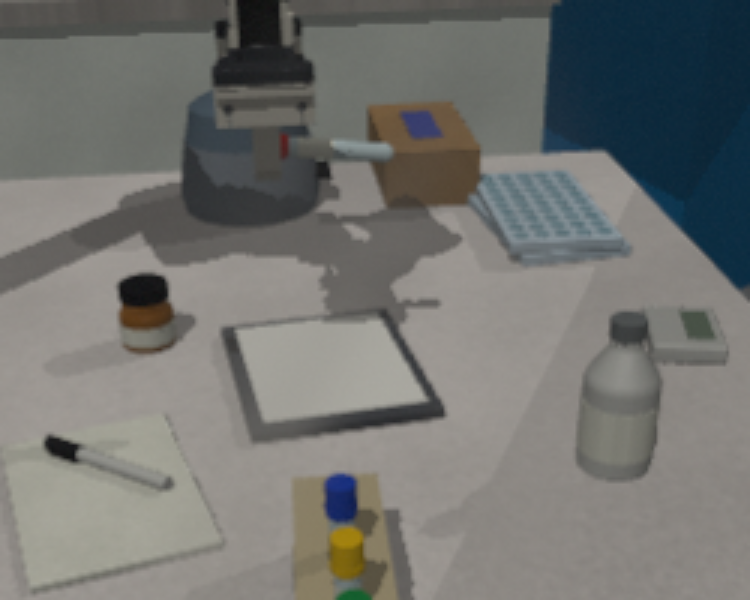

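The tube is level to within about 6°. Its middle is near (0.515, 0.217, 0.21), about 20 cm above the panel's middle.

```bash
python3 -c "
from cell import robot
print(robot.hand_in())"
```

```text
the job is handed in; nothing more can be done
None
```

I handed the job in with the red-stoppered tube held about 6° off level and about 20 cm above the panel's middle, but the hand-in returned no verdict; the pictures showed no other object disturbed.

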